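# Lay a straightedge along a receipt printer's tear bar

## Robot

A 7-joint arm with a two-finger parallel gripper is mounted at the origin on the work surface. World frame = base frame: x ahead of the robot, y to its left, z up, the work surface at z = 0. Lengths are in m, angles in rad, forces in N, time in s.
With the tool pointing down it reaches from about 0.425 to 0.875 m from the base axis. Payload 9.9 kg.
Tool frame: the origin (TCP) lies at the very end of the fingers, on their centre line; the grasp point (between the pads) lies 19 mm behind it (robot.pinch_z is the z of the grasp point in the tool frame, in m); z points along the fingers, y is the direction in which the jaws open and shut (so a half turn about z gives the same grasp; the last joint's range is limited). The gripper opens to 85 mm and grips with 20 to 120 N. Pads are 22 mm wide; open, the fingers measure 114 mm over their backs; the gripper's body (76 mm by 85 mm) begins 54 mm behind the grasp point. The pads swing forward as they close: fully open they stand 13 mm farther back than shut.
Start: joints at [1.178, 0.576, 0.025, 1.437, -0.015, 1.129, -0.057], TCP at [0.205, -0.643, 0.231] pointing down, gripper open.
Joint ranges: [-2.76, 2.76], [-0.34, 2.15], [-1.52, 1.57], [0.19, 2.46], [-1.09, 4.23], [0.17, 1.99], [-2.82, 2.82]. Speed limits (rad/s): [2.22, 2.22, 3.01, 3.01, 3.14, 3.14, 3.14].

## Interface

Orientations are given as a unit quaternion [w, x, y, z].
In Python, from cell import robot gives the robot as it stands. The module is installed in compiled form; this text tells all that it offers.
- The arm moves only by the tool arm_command, never from a script. Its argument "increments" is a list of rows, each an object with "rotation": the turn, a rotation vector about the world's x, y, z in rad, a list of three; "offset": the shift along the world's x, y, z in mm, a list of three; "grip": the closure, from 0 (fully open) to 1 (shut). In form: [{"rotation": [ax, ay, az], "offset": [dx, dy, dz], "grip": grip}, ...]. A call has 1 to 10 rows; each row shifts and turns the commanded pose from where the row before left it; what a row does not reach is not made up. A row lasts 1/10 s, in which the tool goes at most 50 mm and 8.59 degrees, less where a joint would pass 70% of its speed; a pose out of reach is approached as far as the arm can. A call with a gripper value outside its range is refused whole. The fingers move at their own pace and stop on an object; the grip force is fixed at half the most. Time passes only in rows, so rows that do not move let the fingers close. It gives the time, the measured TCP pose, the force and the opening at its end, in the units of the state.
- robot.get_obs(): the state, without advancing time (a new reading comes with each control period).
- robot.capture(name): name is "side" or "top"; returns (picture, depth): 480x640x3 uint8, blue, green, red; 480x640 float32, m along the optical axis (not along the pixel's ray), 0 where there is no reading.
- robot.calibration(name): a dict with "camera_matrix" (3x3 intrinsics, pixels), "distortion" ([k1, k2, p1, p2, k3] as OpenCV has them; the pictures are not rectified), "world_from_camera" (4x4, takes a point from camera to world coordinates). Camera axes: x right, y up, looking along -z (the intrinsics and any distortion apply to the point x, -y, -z); pixel columns grow to the right and rows downward; lengths in m; the calibration is good to about 2 mm. A picture is of the moment at which its call begins. calibration takes no time and is no camera call.
- robot.close_job(): hands the job in, once; it reports no verdict.
Trained networks look in the newest picture that a camera, given by its name, has taken for a name from the list of things; names that differ only in an ending like _2 or _b are one class to them, and where a whole thing is asked for, a point or a joint stands for the part that bears it (a point fixed in the world has none). Each returns a list of dicts, best first, with "conf" (0 to 1); they miss things now and then, are a little off and sometimes report something else, mostly with a low value. They report only what shows in the picture. A call takes as long as a camera call.
- robot.boxes_of(query, camera): "box" ([centre column, centre row, width, height] in pixels, round what is visible of it).
- robot.place_of(query, camera): "position" ([column, row] in pixels: a listed point, or the origin of a listed thing).
The state is a dict: "time": time; "joints": joint angles; "joint_vel": joint speeds; "tau": joint torques, N m; "position": TCP position; "tool_rot": TCP orientation; "ft_force": force on the tool from outside, world axes, zero at the start; "torque": the same for the moment, N m; "width": finger opening in m.
Only numpy, scipy, OpenCV 4.12 (cv2) and the standard library are available. Lean on these libraries where they do the work, as an engineer would, in place of code of your own. Each camera call takes 0.05 s, during which the arm holds its last target. There are 200 camera calls.

## Task

The receipt printer's tear bar has to be checked for bow: pick up the aluminium straightedge from the desk by its orange grip and lay it, without dropping it, flat on the printer's sloping teal deck, with one long edge flush along the steel tear bar and centred on it. Let go and leave it lying there. Leave the paper roll, the cup and the screwdriver alone.

Things in the scene. Friction and masses are not known exactly. Their poses are not given: they have to be found in the camera images.
- straightedge: Loose aluminium straightedge, 0.2 kg: flat blade 200 mm long (x), 50 mm wide (y), 6 mm thick, with an upright orange grip rib along the middle of its top, 100 mm long (x), 14 mm thick (y), reaching 34 mm above the underside. Origin: centre of the underside; z up through the rib. Both long edges serve alike. Starts flat on the desk, left or right of the printer.
- deck: Teal deck of the fixed grey printer, sloping 30 deg, low end to the robot's right. Origin: on the deck at the foot of the tear bar's inner face, mid-bar, 50 mm above the desk. x up the slope, y along the bar, z normal. Deck x 0 to 110, y +-125 mm; steel bar 230 mm long (y), x -6 to 0, 9 mm high. Housing above it 123 mm high. Flush: straightedge origin at deck x 25, z 0 mm, its x on y.
- paper_roll: Bystander: loose white paper roll standing on end on the desk beside the printer, 60 mm diameter, 57 mm high. Origin: centre of its underside.
- cup: Bystander: loose black cup on the desk beside the printer, 72 mm across the rim, 85 mm high. Origin: centre of its underside.
- screwdriver: Bystander: loose screwdriver lying on the desk on the side of the printer where the straightedge is not. Origin: middle of its underside, x along its length.

How it is judged:
By the outcome, as a careful person would: the job done as asked, in the order asked, and still so for the second after the job is handed in, with the robot touching nothing.
It also fails if it takes over 42 s, if anything falls off the work surface, if the arm or the gripper's body presses on something with over 40 N, if the wrist force passes 120 N, or if a joint passes its speed limit or range.

## Working session

There is one attempt and no reset: what is moved stays moved. The work goes in short steps, Python scripts to look and compute and a tool call to move; the robot and the scene stay as the last step left them, time stands still between calls to the robot, and variables do not carry over. Pictures are saved under pics/ and viewed, about 8 in all and at most 12, crops included, and the job is handed in when it is done.

Besides the shell and the picture viewer there is one more tool, called after "Call:" in YAML: its name, and indented under it one key for each argument. arm_command: Moves the arm, as the interface text tells. Its arguments: {"type":"object","properties":{"increments":{"type":"array"}},"required":["increments"]}

```bash
mkdir -p pics; cat > h.py <<'E'
import numpy as np, cv2
from cell import robot
def cloud(name):
    pic,d=robot.capture(name); c=robot.calibration(name)
    K=np.array(c["camera_matrix"]);D=np.array(c["distortion"]);T=np.array(c["world_from_camera"])
    v,u=np.mgrid[0:480,0:640]
    p=cv2.undistortPoints(np.stack([u,v],-1).reshape(-1,1,2).astype(float),K,D).reshape(480,640,2)
    P=np.stack([p[...,0]*d,-p[...,1]*d,-d],-1)@T[:3,:3].T+T[:3,3]
    P[d<=0]=np.nan
    return pic,P
E
python3 - <<'E'
from h import *
pp=[]
for n in("top","side"):
    pic,P=cloud(n); pp.append(pic); np.savez("c_"+n,pic=pic,P=P)
    print(n,np.round(robot.calibration(n)["world_from_camera"],2).tolist())
    for q in("straightedge","deck","paper_roll","cup","screwdriver"):
        for r in robot.place_of(q,n)[:2]:
            c,w=np.round(r["position"]).astype(int); print(q,r["conf"],c,w,np.round(P[min(w,479),min(c,639)],3))
    cv2.imwrite(f"pics/{n}0.png",pic)
o=robot.get_obs();print(o,robot.pinch_z)
E
```

```text
top [[-0.01, 0.99, -0.11, 0.47], [-1.0, -0.01, 0.01, 0.02], [0.01, 0.11, 0.99, 1.04], [0.0, 0.0, 0.0, 1.0]]
straightedge 0.87 151 327 [0.424 0.298 0.035]
deck 0.57 400 215 [ 0.615 -0.142  0.052]
paper_roll 0.97 160 163 [0.711 0.282 0.057]
cup 0.89 474 166 [ 0.713 -0.29   0.007]
screwdriver 0.85 506 304 [ 0.456 -0.331  0.026]
side [[0.83, 0.35, -0.44, 0.22], [-0.56, 0.5, -0.66, -0.54], [-0.01, 0.79, 0.61, 0.58], [0.0, 0.0, 0.0, 1.0]]
straightedge 0.65 183 228 [0.415 0.291 0.006]
deck 0.79 391 297 [ 0.607 -0.153  0.054]
paper_roll 0.76 303 183 [0.71  0.275 0.024]
cup 0.61 497 343 [ 0.687 -0.309  0.036]
screwdriver 0.83 390 449 [ 0.45  -0.338  0.022]
{'time': 0.6, 'joints': array([ 1.17823375,  0.5756641 ,  0.02489927,  1.43712854, -0.01499778,
        1.12898718, -0.05653282]), 'joint_vel': array([-0.00129054,  0.00132646, -0.00182494, -0.00010103, -0.00040928,
       -0.00079922,  0.00020553]), 'tau': array([-4.12452937e-04, -7.65108848e+01,  2.24786282e+00, -2.86191201e+01,
        1.53749075e-02,  2.85613896e-03, -2.59618827e-05]), 'position': array([ 0.20512203, -0.64307203,  0.23130287]), 'tool_rot': array([-1.43095491e-06,  9.88109432e-01,  1.53752234e-01,  1.53462807e-06]), 'ft_force': array([ 0.42109864,  0.00193509, -0.13210217]), 'torque': array([-0.00612371,  0.02044895, -0.01453548]), 'width': 0.08544906650309375} -0.0187
```

View pics/top0.png

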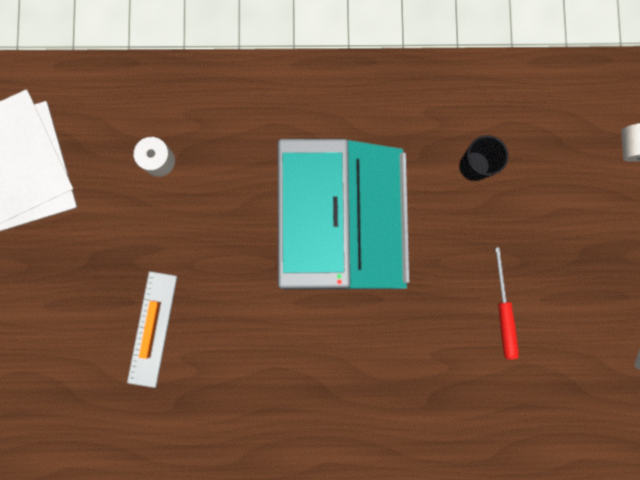

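View pics/side0.png

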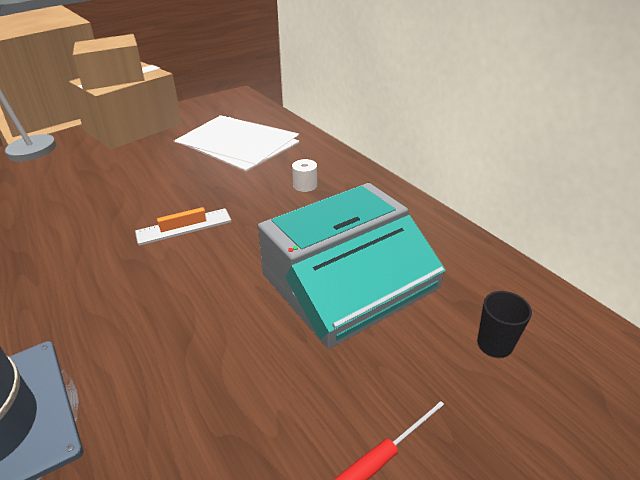

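The top view shows the straightedge at about (152,330), left of the printer. The bar is at column 405, rows 152–283. The side view agrees. Next I'll fit both poses from the depth data.

```bash
python3 - <<'E'
import numpy as np, cv2
for n in("top","side"):
    z=np.load(f"c_{n}.npz");pic=z["pic"];P=z["P"];hsv=cv2.cvtColor(pic,cv2.COLOR_BGR2HSV);H,S,V=[hsv[...,i].astype(int) for i in range(3)]
    ok=np.isfinite(P[...,0])
    region=(np.hypot(P[...,0]-.42,P[...,1]-.3)<.15)
    for nm,m in(("orange",ok&region&(H>8)&(H<22)&(S>190)&(V>150)),("blade",ok&region&(S<60)&(V>150))):
        q=P[m];r=cv2.minAreaRect((q[:,:2]*1000).astype(np.float32));print(n,nm,len(q),r,"z",np.percentile(q[:,2],[5,50,95]).round(4))
        b=q[q[:,2]>np.percentile(q[:,2],95)-.005][:,:2];c=b-b.mean(0);w=np.linalg.svd(c,full_matrices=0)[2][0];print("  mean",b.mean(0).round(4),"ang",np.degrees(np.arctan2(w[1],w[0])))
    m=ok&(H>75)&(H<100)&(S>120)&(P[...,2]<.10)&(P[...,2]>.055)&(P[...,1]<.1)&(np.abs(P[...,0]-.65)<.2)
    q=P[m];
    for _ in range(4):
        c=q.mean(0);nv=np.linalg.svd(q-c,full_matrices=0)[2][2];nv*=np.sign(nv[2]);e=(q-c)@nv;q=q[abs(e)<max(.002,2*e.std())]
    print(n,"deck n",nv.round(4),"slope",np.degrees(np.arccos(nv[2])),"yaw of upslope",np.degrees(np.arctan2(-nv[1],-nv[0])),"c",c.round(4),len(q), e.std())
    up=np.array([0,0,1])-nv*nv[2];up/=np.linalg.norm(up);yy=np.cross(nv,up)
    # along-bar extents, z=.05 line
    s=(.05-c[2])/up[2];f=c+s*up;print("  foot line pt",f.round(4),"up",up.round(3),"yd",yy.round(3))
    d=P-f; X=d@up;Y=d@yy;Z=d@nv
    b=ok&(abs(Y)<.2)&(X>-.012)&(X<.003)&(Z>.003)&(Z<.014)&(S<80)
    print("  bar",b.sum(),"X",np.percentile(X[b],[2,50,98]).round(4),"Y",np.percentile(Y[b],[.5,1,2,98,99,99.5]).round(4),"Z",np.percentile(Z[b],[5,50,95]).round(4))
    mid=(np.percentile(Y[b],1)+np.percentile(Y[b],99))/2;print("  origin",(f+mid*yy).round(4))
    t=ok&(abs(Z)<.003)&(X>.01)&(X<.11)&(H>75)&(H<100);print("  deck Y",np.percentile(Y[t],[0.5,99.5]).round(4), "mid->",(f+yy*np.mean(np.percentile(Y[t],[0.5,99.5]))).round(4))
E
```

```text
top orange 422 ((420.46160888671875, 302.3359375), (13.644692420959473, 95.68106079101562), 80.09709167480469) z [0.0303 0.0343 0.0375]
  mean [0.4194 0.3023] ang 169.93369344938813
top blade 2567 ((420.12896728515625, 305.3310852050781), (54.57764434814453, 201.70091247558594), 80.25559997558594) z [0.0029 0.0065 0.0098]
  mean [0.4198 0.3023] ang 170.23734701435882
top deck n [-0.0024 -0.4966  0.868 ] slope 29.776308743665144 yaw of upslope 89.71791278013052 c [ 0.61   -0.0965  0.0776] 5223 0.0011315382812345127
  foot line pt [ 0.6098 -0.1447  0.05  ] up [0.004 0.868 0.497] yd [-1.     0.005  0.   ]
  bar 591 X [-0.0054 -0.      0.0027] Y [-0.1157 -0.1147 -0.1127  0.1081  0.1099  0.1115] Z [0.0037 0.0079 0.0108]
  origin [ 0.6122 -0.1448  0.05  ]
  deck Y [-0.1257  0.122 ] mid-> [ 0.6117 -0.1448  0.05  ]
side orange 68 ((417.5401306152344, 296.9047546386719), (7.396218776702881, 96.55620574951172), 80.4150619506836) z [0.0059 0.0089 0.0324]
  mean [0.381 0.304] ang 170.26621918219067
side blade 877 ((420.4681701660156, 308.0234680175781), (66.78321838378906, 203.31146240234375), 79.88754272460938) z [0.0039 0.0057 0.0075]
  mean [0.415  0.2988] ang 169.85243901445702
side deck n [-0.0021 -0.4982  0.8671] slope 29.878669606250746 yaw of upslope 89.75590269749661 c [ 0.6006 -0.0979  0.0762] 6111 0.0009754087416535698
  foot line pt [ 0.6004 -0.1435  0.05  ] up [0.004 0.867 0.498] yd [-1.     0.004  0.   ]
  bar 496 X [-0.0071 -0.004  -0.0009] Y [-0.124  -0.1229 -0.1188  0.1031  0.1044  0.1047] Z [0.0063 0.0087 0.0105]
  origin [ 0.6096 -0.1435  0.05  ]
  deck Y [-0.1337  0.1147] mid-> [ 0.6099 -0.1435  0.05  ]
```

Call:
arm_command:
  increments:
    - {"rotation": [0, 0, -0.048], "offset": [29, 34, 3], "grip": 0}
    - {"rotation": [0, 0, -0.048], "offset": [29, 34, 3], "grip": 0}
    - {"rotation": [0, 0, -0.048], "offset": [29, 34, 3], "grip": 0}
    - {"rotation": [0, 0, -0.048], "offset": [29, 34, 3], "grip": 0}
    - {"rotation": [0, 0, -0.048], "offset": [29, 34, 3], "grip": 0}
    - {"rotation": [0, 0, -0.048], "offset": [29, 34, 3], "grip": 0}
    - {"rotation": [0, 0, -0.048], "offset": [29, 34, 3], "grip": 0}
    - {"rotation": [0, 0, -0.048], "offset": [29, 34, 3], "grip": 0}
    - {"rotation": [0, 0, -0.048], "offset": [29, 34, 3], "grip": 0}
    - {"rotation": [0, 0, -0.048], "offset": [29, 34, 3], "grip": 0}

```text
time: 1.6
position: [0.4962, -0.3016, 0.2617]
tool_rot: [0.0, 0.996, -0.087, 0.0]
ft_force: [0.4, 0.2, -0.2]
width: 0.0852
```

Call:
arm_command:
  increments:
    - {"rotation": [0, 0, 0], "offset": [12, 42, 0], "grip": 0}
    - {"rotation": [0, 0, 0], "offset": [12, 42, 0], "grip": 0}
    - {"rotation": [0, 0, 0], "offset": [12, 42, 0], "grip": 0}
    - {"rotation": [0, 0, 0], "offset": [12, 42, 0], "grip": 0}
    - {"rotation": [0, 0, 0], "offset": [6, 44, 0], "grip": 0}
    - {"rotation": [0, 0, 0], "offset": [0, 45, 0], "grip": 0}
    - {"rotation": [0, 0, 0], "offset": [-8, 44, 0], "grip": 0}
    - {"rotation": [0, 0, 0], "offset": [-12, 42, 0], "grip": 0}
    - {"rotation": [0, 0, 0], "offset": [-20, 40, 0], "grip": 0}
    - {"rotation": [0, 0, 0], "offset": [-24, 40, 0], "grip": 0}

```text
time: 2.6
position: [0.4846, 0.1216, 0.2614]
tool_rot: [-0.0, 0.996, -0.085, 0.0]
ft_force: [0.5, 0.7, -0.5]
width: 0.0854
```

```bash
python3 -c "
from h import *
o=robot.get_obs();print(o['time'],o['position'],o['joints'].round(3))"
```

```text
2.6 [0.48464737 0.12162362 0.26136699] [-0.316  0.286 -0.032  1.844  0.011  1.012 -2.094]
```

Call:
arm_command:
  increments:
    - {"rotation": [0, 0, 0], "offset": [-10.8, 30.2, -25], "grip": 0}
    - {"rotation": [0, 0, 0], "offset": [-10.8, 30.2, -25], "grip": 0}
    - {"rotation": [0, 0, 0], "offset": [-10.8, 30.2, -25], "grip": 0}
    - {"rotation": [0, 0, 0], "offset": [-10.8, 30.2, -25], "grip": 0}
    - {"rotation": [0, 0, 0], "offset": [-10.8, 30.2, -25], "grip": 0}
    - {"rotation": [0, 0, 0], "offset": [-10.6, 30.2, -25], "grip": 0}
    - {"rotation": [0, 0, 0], "offset": [0, 0, -20], "grip": 0}
    - {"rotation": [0, 0, 0], "offset": [0, 0, 0], "grip": 0}

```text
time: 3.4
position: [0.4189, 0.3011, 0.0892]
tool_rot: [0.001, 0.996, -0.084, -0.002]
ft_force: [0.1, 0.3, 0.5]
width: 0.0853
```

```bash
python3 -c "
from h import *
o=robot.get_obs();print(o['time'],o['position'],o['joints'].round(3),o['tool_rot'])
pic,P=cloud('top');cv2.imwrite('pics/t1.png',cv2.resize(pic[230:430,40:300],None,fx=3,fy=3))"
```

```text
3.4 [0.41890916 0.30114948 0.08919685] [-0.668  0.527 -0.067  2.016  0.059  0.604 -2.515] [ 0.00135606  0.99643155 -0.08438018 -0.0015227 ]
```

View pics/t1.png

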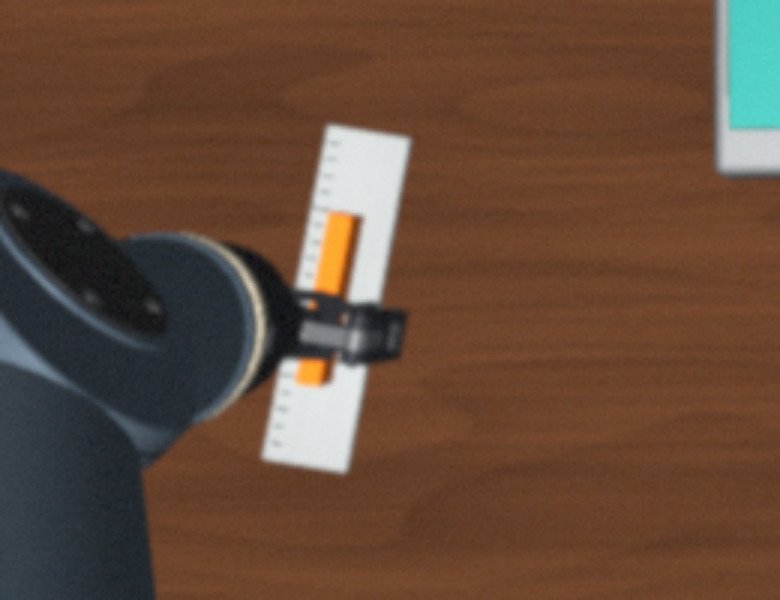

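The gripper straddles the rib (crop about (330,330)), with the jaws square to it. Going down.

Call:
arm_command:
  increments:
    - {"rotation": [0, 0, 0], "offset": [0.5, 1, -25], "grip": 0}
    - {"rotation": [0, 0, 0], "offset": [0.5, 0.5, -25], "grip": 0}
    - {"rotation": [0, 0, 0], "offset": [0, 0, -17], "grip": 0}
    - {"rotation": [0, 0, 0], "offset": [0, 0, -10], "grip": 0}
    - {"rotation": [0, 0, 0], "offset": [0, 0, 0], "grip": 0}
    - {"rotation": [0, 0, 0], "offset": [0, 0, 0], "grip": 0}

```text
time: 4.05
position: [0.4223, 0.3026, 0.0153]
tool_rot: [-0.0, 0.996, -0.086, 0.0]
ft_force: [-0.1, -0.0, 0.5]
width: 0.0856
```

```bash
python3 -c "
from h import *
o=robot.get_obs();print(o['time'],o['position'],o['joints'].round(3),o['tool_rot'],o['ft_force'])"
```

```text
4.05 [0.42227608 0.30256158 0.01525892] [-0.677  0.652 -0.052  2.066  0.078  0.425 -2.533] [-3.16680019e-04  9.96304605e-01 -8.58883539e-02  4.74153753e-04] [-0.14033691 -0.00951631  0.4524338 ]
```

Call:
arm_command:
  increments:
    - {"rotation": [0, 0, 0], "offset": [-1.5, 0, -4.5], "grip": 0}
    - {"rotation": [0, 0, 0], "offset": [0, 0, 0], "grip": 1}
    - {"rotation": [0, 0, 0], "offset": [0, 0, 0], "grip": 1}
    - {"rotation": [0, 0, 0], "offset": [0, 0, 0], "grip": 1}
    - {"rotation": [0, 0, 0], "offset": [0, 0, 0], "grip": 1}
    - {"rotation": [0, 0, 0], "offset": [0, 0, 0], "grip": 1}
    - {"rotation": [0, 0, 0], "offset": [0, 0, 0], "grip": 1}
    - {"rotation": [0, 0, 0], "offset": [0, 0, 0], "grip": 1}
    - {"rotation": [0, 0, 0], "offset": [0, 0, 0], "grip": 1}
    - {"rotation": [0, 0, 0], "offset": [0, 0, 0], "grip": 1}

```text
time: 5.05
position: [0.4202, 0.3027, 0.01]
tool_rot: [-0.0, 0.996, -0.085, 0.0]
ft_force: [-0.9, -0.9, 5.7]
width: 0.0129
```

Call:
arm_command:
  increments:
    - {"rotation": [0, 0, 0], "offset": [0, 0, 10], "grip": 1}
    - {"rotation": [0, 0, 0], "offset": [0, 0, 20], "grip": 1}
    - {"rotation": [0, 0, 0], "offset": [0, 0, 25], "grip": 1}
    - {"rotation": [0, 0, 0], "offset": [0, 0, 25], "grip": 1}
    - {"rotation": [0, 0, 0], "offset": [0, 0, 25], "grip": 1}
    - {"rotation": [0, 0, 0], "offset": [0, 0, 25], "grip": 1}
    - {"rotation": [0, 0, 0], "offset": [0, 0, 25], "grip": 1}
    - {"rotation": [0, 0, 0], "offset": [0, 0, 25], "grip": 1}
    - {"rotation": [0, 0, 0], "offset": [0, 0, 20], "grip": 1}
    - {"rotation": [0, 0, 0], "offset": [0, 0, 10], "grip": 1}

```text
time: 6.05
position: [0.4203, 0.3028, 0.2218]
tool_rot: [-0.001, 0.996, -0.086, 0.001]
ft_force: [-0.5, 0.9, -1.6]
width: 0.0126
```

Call:
arm_command:
  increments:
    - {"rotation": [0, 0, 0.017], "offset": [12, -12, 2], "grip": 1}
    - {"rotation": [0, 0, 0.017], "offset": [20, -25, 3], "grip": 1}
    - {"rotation": [0, 0, 0.017], "offset": [22, -30, 3], "grip": 1}
    - {"rotation": [0, 0, 0.017], "offset": [22, -32, 3], "grip": 1}
    - {"rotation": [0, 0, 0.017], "offset": [22, -35, 3], "grip": 1}
    - {"rotation": [0, 0, 0.017], "offset": [22, -35, 3], "grip": 1}
    - {"rotation": [0, 0, 0.017], "offset": [22, -35, 3], "grip": 1}
    - {"rotation": [0, 0, 0.017], "offset": [22, -35, 3], "grip": 1}
    - {"rotation": [0, 0, 0.017], "offset": [18, -35, 0], "grip": 1}
    - {"rotation": [0, 0, 0.017], "offset": [9, -35, 0], "grip": 1}

```text
time: 7.05
position: [0.6118, -0.008, 0.242]
tool_rot: [-0.0, 1.0, -0.0, -0.0]
ft_force: [0.7, 0.6, -1.6]
width: 0.0135
```

Call:
arm_command:
  increments:
    - {"rotation": [0.05, 0, 0], "offset": [0, -35, 0], "grip": 1}
    - {"rotation": [0.06, 0, 0], "offset": [0, -35, 0], "grip": 1}
    - {"rotation": [0.06, 0, 0], "offset": [0, -35, 0], "grip": 1}
    - {"rotation": [0.06, 0, 0], "offset": [0, -35, 0], "grip": 1}
    - {"rotation": [0.06, 0, 0], "offset": [0, -25, 0], "grip": 1}
    - {"rotation": [0.06, 0, 0], "offset": [0, -10, 0], "grip": 1}
    - {"rotation": [0.06, 0, 0], "offset": [0, 0, 0], "grip": 1}
    - {"rotation": [0.06, 0, 0], "offset": [0, 0, 0], "grip": 1}
    - {"rotation": [0.054, 0, 0], "offset": [0, 0, 0], "grip": 1}
    - {"rotation": [0, 0, 0], "offset": [0, 0, 0], "grip": 1}

```text
time: 8.05
position: [0.6099, -0.1836, 0.2407]
tool_rot: [-0.26, 0.966, -0.003, -0.001]
ft_force: [-0.6, -1.2, -2.3]
width: 0.013
```

```bash
python3 -c "
from h import *
o=robot.get_obs();print(o['time'],o['position'],o['joints'].round(3),o['tool_rot'],o['ft_force'],o['width'])
for n in('top','side'):
  pic,P=cloud(n);np.savez('d_'+n,pic=pic,P=P)
  cv2.imwrite('pics/'+n+'2.png',pic)"
```

```text
8.05 [ 0.6098773  -0.18356952  0.24066043] [ 0.57   0.664 -0.181  1.374 -0.374  1.353 -1.034] [-0.25956871  0.96572005 -0.00260063 -0.00145246] [-0.62775664 -1.23485828 -2.28126931] 0.013025665288622663
```

View pics/side2.png

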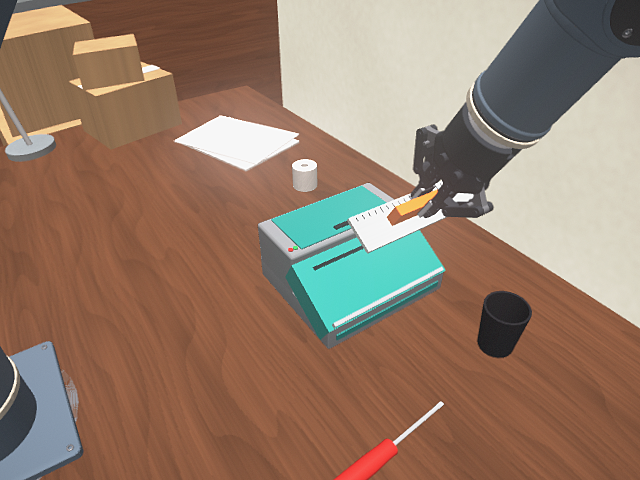

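View pics/top2.png

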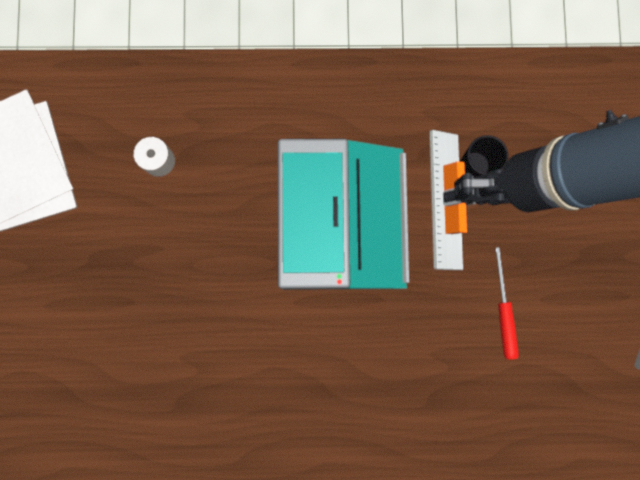

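The straightedge is still gripped, tilted to match the deck (side view about (400,215), top view about (447,200)). I'll measure it relative to the deck.

```bash
cat > m.py <<'E'
from h import *
import sys
def deckframe(): # averaged from first two views
    n=np.array([-.0022,-.4974,.8675]);n/=np.linalg.norm(n);up=np.array([0,0,1])-n*n[2];up/=np.linalg.norm(up)
    return np.array([.611,-.1442,.05]),up,np.cross(n,up),n
def meas(name,P,pic,tag=""):
    O,up,yy,n=deckframe()
    hsv=cv2.cvtColor(pic,cv2.COLOR_BGR2HSV);S=hsv[...,1];H=hsv[...,0];V=hsv[...,2]
    d=P-O;X=d@up;Y=d@yy;Z=d@n
    return X,Y,Z,H,S,V
E
python3 - <<'E'
from m import *
from scipy.spatial.transform import Rotation as R
O,up,yy,n=deckframe();F=np.array([up,yy,n])
o=robot.get_obs();tp=F@(o["position"]-O);q=o["tool_rot"];A=F@R.from_quat([q[1],q[2],q[3],q[0]]).as_matrix()
print("TCP in deck",tp.round(4),"tool axes in deck\n",A.round(3))
for nm in("top","side"):
    z=np.load(f"d_{nm}.npz");X,Y,Z,H,S,V=meas(nm,z["P"],z["pic"])
    # blade: pale, near tool
    D=np.stack([X,Y,Z],-1);rel=D-tp
    m=(S<45)&(V>140)&(abs(rel[...,0])<.04)&(abs(rel[...,1])<.13)&(rel[...,2]>-.02)&(rel[...,2]<.008)
    q=D[m];c=q.mean(0)
    for _ in range(4):
        c=q.mean(0);nv=np.linalg.svd(q-c,full_matrices=0)[2][2];nv*=np.sign(nv[2]);e=(q-c)@nv;q=q[abs(e)<.004]
    r=cv2.minAreaRect((q[:,:2]*1000).astype(np.float32))
    print(nm,m.sum(),"plane n in deck",nv.round(4),"rect",r,"Ypct",np.percentile(q[:,1],[1,99]).round(4),"z at tcp",(c[2]-((tp[:2]-c[:2])@nv[:2])/nv[2]).round(4))
    print("  rel tcp centre",np.array(r[0])-tp[:2]*1000)
    m=(H>8)&(H<22)&(S>170)&(V>120)&(abs(rel[...,0])<.04)&(abs(rel[...,1])<.08)&(abs(rel[...,2])<.05);q=D[m];print("  orange Y",np.percentile(q[:,1],[1,99]).round(4)-tp[1])
E
```

```text
TCP in deck [6.320e-02 1.000e-04 1.852e-01] tool axes in deck
 [[ 0.002 -1.     0.003]
 [-1.    -0.002  0.003]
 [-0.003 -0.003 -1.   ]]
top 2692 plane n in deck [ 0.0111 -0.0031  0.9999] rect ((62.07233810424805, 0.700042724609375), (200.49563598632812, 53.80498123168945), 89.86978912353516) Ypct [-0.0975  0.0998] z at tcp 0.1807
  rel tcp centre [-1.10097584  0.64607139]
  orange Y [-0.04685397  0.05044603]
side 2319 plane n in deck [-0.0069 -0.0012  1.    ] rect ((61.975791931152344, 2.3630218505859375), (50.68708801269531, 202.0111846923828), 0.017072994261980057) Ypct [-0.0884  0.1015] z at tcp 0.1806
  rel tcp centre [-1.19752201  2.30905051]
  orange Y [-0.01395397  0.05154603]
```

Call:
arm_command:
  increments:
    - {"rotation": [0, 0, 0], "offset": [0.2, 4.4, -14.5], "grip": 1}
    - {"rotation": [0, 0, 0], "offset": [0.2, 7.4, -25], "grip": 1}
    - {"rotation": [0, 0, 0], "offset": [0.2, 7.4, -25], "grip": 1}
    - {"rotation": [0, 0, 0], "offset": [0.2, 7.4, -25], "grip": 1}
    - {"rotation": [0, 0, 0], "offset": [0.2, 7.4, -25], "grip": 1}
    - {"rotation": [0, 0, 0], "offset": [0.2, 6.2, -20], "grip": 1}
    - {"rotation": [0, 0, 0], "offset": [0, 4, -13], "grip": 1}
    - {"rotation": [0, 0, 0], "offset": [0, 0, 0], "grip": 1}
    - {"rotation": [0, 0, 0], "offset": [0, 0, 0], "grip": 1}

```text
time: 9.05
position: [0.6127, -0.1371, 0.0961]
tool_rot: [-0.259, 0.966, -0.0, 0.0]
ft_force: [-0.0, 0.1, -1.4]
width: 0.0132
```

```bash
cat > s.py <<'E'
from m import *
from scipy.spatial.transform import Rotation as R
O,up,yy,n=deckframe();F=np.array([up,yy,n])
o=robot.get_obs();tp=F@(o["position"]-O);q=o["tool_rot"];A=F@R.from_quat([q[1],q[2],q[3],q[0]]).as_matrix()
print(o["time"],"TCP deck mm",(tp*1000).round(1),"F deck",(F@o["ft_force"]).round(1),"w",o["width"].round(4),"ang err",R.from_matrix(A@np.array([[0,-1,0],[-1,0,0],[0,0,-1.]]).T).as_rotvec().round(4))
E
cat > v.py <<'E'
from s import *
import sys
for nm in("top","side"):
    pic,P=cloud(nm);cv2.imwrite(f"pics/{nm}_{sys.argv[1]}.png",pic[100:340,250:570].repeat(2,0).repeat(2,1))
    X,Y,Z,H,S,V=meas(nm,P,pic);D=np.stack([X,Y,Z],-1)
    h=float(sys.argv[2])/1000 # expected underside height
    m=(S<60)&(V>120)&(X>.0015)&(X<.08)&(abs(Y)<.13)&(Z>h+.002)&(Z<h+.011)
    q=D[m];c=q.mean(0);nv=np.linalg.svd(q-c,full_matrices=0)[2][2];nv*=np.sign(nv[2]);r=cv2.minAreaRect((q[:,:2]*1000).astype(np.float32))
    print(nm,m.sum(),"n",nv.round(4),"rect",np.round(r[0],1),np.round(r[1],1),round(r[2],2),"X",np.percentile(q[:,0]*1000,[1,99]).round(1),"Y",np.percentile(q[:,1]*1000,[1,99]).round(1),"Ztop",(np.median(q[:,2])*1000).round(1))
    m=(H>8)&(H<22)&(S>170)&(V>120)&(abs(Y)<.08)&(abs(X-.03)<.05)&(Z>h+.028)&(Z<h+.04);q=D[m]
    if len(q): print("   rib",np.percentile(q*1000,[1,50,99],axis=0).round(1).tolist())
    t=(H>75)&(H<100)&(S>120)&(X>.06)&(X<.1)&(abs(Y)<.1)&(abs(Z)<.01);print("   deck Z",np.percentile(Z[t]*1000,[5,50,95]).round(1))
    b=(abs(Y)<.2)&(X>-.012)&(X<.001)&(Z>.004)&(Z<.013)&(S<80);print("   bar",b.sum(),"X",np.percentile(X[b]*1000,[2,50,98]).round(1),"Y",np.percentile(Y[b]*1000,[1,99]).round(1),"Z",np.median(Z[b]*1000).round(1))
E
python3 v.py a 25
```

```text
Traceback (most recent call last):
  File "v.py", line 1, in <module>
    from s import *
  File "s.py", line 5, in <module>
    print(o["time"],"TCP deck mm",(tp*1000).round(1),"F deck",(F@o["ft_force"]).round(1),"w",o["width"].round(4),"ang err",R.from_matrix(A@np.array([[0,-1,0],[-1,0,0],[0,0,-1.]]).T).as_rotvec().round(4))
                                                                                             ^^^^^^^^^^^^^^^^
AttributeError: 'float' object has no attribute 'round'
```

```bash
sed -i 's/o\["width"\].round(4)/round(o["width"],4)/' s.py; python3 v.py a 25
```

```text
9.05 TCP deck mm [29.1 -1.7 36.5] F deck [-0.6  0.  -1.2] w 0.0132 ang err [ 0.0017 -0.0027  0.0035]
top 1975 n [ 0.0115 -0.0025  0.9999] rect [31.2 -2.4] [ 54.6 199.5] 0.51 X [ 5.7 56.4] Y [-100.4   96.8] Ztop 32.2
   rib [[22.0, -49.7, 53.2], [33.0, 19.4, 59.8], [38.6, 47.5, 63.0]]
   deck Z [-1.9  0.4  2.7]
   bar 45 X [-6.1 -1.5  0.9] Y [-115.1  112.7] Z 8.2
side 1649 n [-0.0042  0.0022  1.    ] rect [28.8 16.4] [ 50.7 169.5] 0.07 X [ 3.7 53.4] Y [-57.7  99.4] Ztop 32.3
   rib [[21.6, -25.0, 56.1], [34.4, 24.7, 60.2], [35.6, 49.4, 62.9]]
   deck Z [-2.  -0.1  1.7]
   bar 382 X [-6.6 -3.6 -0.5] Y [-112.4  115. ] Z 8.4
```

View pics/side_a.png

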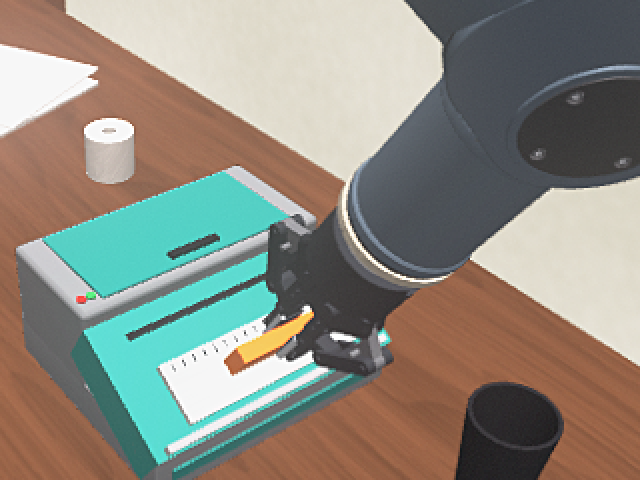

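The blade hangs parallel to the deck, about 4 mm upslope of the bar (crop about (170,360) to (385,340)). Lowering it to about 2 mm above.

Call:
arm_command:
  increments:
    - {"rotation": [0, 0, 0], "offset": [-0.5, 3, -5.2], "grip": 1}
    - {"rotation": [0, 0, 0], "offset": [-0.5, 3, -5.2], "grip": 1}
    - {"rotation": [0, 0, 0], "offset": [0, 3, -5.2], "grip": 1}
    - {"rotation": [0, 0, 0], "offset": [0, 2.5, -4.3], "grip": 1}
    - {"rotation": [0, 0, 0], "offset": [0, 0, 0], "grip": 1}
    - {"rotation": [0, 0, 0], "offset": [0, 0, 0], "grip": 1}

```text
time: 9.75
position: [0.6112, -0.1256, 0.0753]
tool_rot: [-0.259, 0.966, -0.001, -0.0]
ft_force: [0.7, 0.5, -1.9]
width: 0.0128
```

```bash
python3 s.py
```

```text
9.75 TCP deck mm [28.7 -0.1 12.6] F deck [-0.5 -0.7 -1.9] w 0.0128 ang err [ 0.0025 -0.0036  0.0026]
```

Now touch down in 0.5 mm steps along the deck normal.

Call:
arm_command:
  increments:
    - {"rotation": [0, 0, 0], "offset": [0, 0.5, -0.9], "grip": 1}
    - {"rotation": [0, 0, 0], "offset": [0, 0.25, -0.4], "grip": 1}
    - {"rotation": [0, 0, 0], "offset": [0, 0.25, -0.4], "grip": 1}
    - {"rotation": [0, 0, 0], "offset": [0, 0, 0], "grip": 1}

```text
time: 10.15
position: [0.6113, -0.1247, 0.0737]
tool_rot: [-0.259, 0.966, -0.001, -0.0]
ft_force: [-0.3, 0.6, -2.0]
width: 0.0128
```

```bash
python3 s.py
```

```text
10.15 TCP deck mm [28.7 -0.2 10.9] F deck [-0.5  0.3 -2. ] w 0.0128 ang err [ 0.0021 -0.0034  0.0026]
```

Call:
arm_command:
  increments:
    - {"rotation": [0, 0, 0], "offset": [0, 0.25, -0.4], "grip": 1}
    - {"rotation": [0, 0, 0], "offset": [0, 0.25, -0.4], "grip": 1}
    - {"rotation": [0, 0, 0], "offset": [0, 0, 0], "grip": 1}

```text
time: 10.45
position: [0.6113, -0.1244, 0.0732]
tool_rot: [-0.259, 0.966, -0.001, 0.0]
ft_force: [-1.7, -1.5, 2.1]
width: 0.0131
```

```bash
python3 s.py
```

```text
10.45 TCP deck mm [28.7 -0.2 10.3] F deck [-0.3  1.7  2.6] w 0.0131 ang err [ 0.0019 -0.0032  0.0026]
```

Light contact with the deck. Now slide downslope toward the bar.

Call:
arm_command:
  increments:
    - {"rotation": [0, 0, 0], "offset": [0, -0.6, -0.35], "grip": 1}
    - {"rotation": [0, 0, 0], "offset": [0, -0.6, -0.35], "grip": 1}
    - {"rotation": [0, 0, 0], "offset": [0, -0.4, -0.25], "grip": 1}
    - {"rotation": [0, 0, 0], "offset": [0, 0, 0], "grip": 1}

```text
time: 10.85
position: [0.6117, -0.1256, 0.0725]
tool_rot: [-0.259, 0.966, -0.0, 0.0]
ft_force: [-0.9, -1.1, 4.7]
width: 0.0131
```

```bash
python3 s.py
```

```text
10.85 TCP deck mm [27.3 -0.6 10.3] F deck [1.3 0.9 4.6] w 0.0131 ang err [ 0.0014 -0.0037  0.0031]
```

Call:
arm_command:
  increments:
    - {"rotation": [0, 0, 0], "offset": [0, -0.45, -0.25], "grip": 1}
    - {"rotation": [0, 0, 0], "offset": [0, -0.45, -0.25], "grip": 1}
    - {"rotation": [0, 0, 0], "offset": [0, 0, 0], "grip": 1}

```text
time: 11.15
position: [0.6118, -0.1265, 0.0719]
tool_rot: [-0.259, 0.966, -0.0, 0.0]
ft_force: [-0.1, -0.7, 4.3]
width: 0.0128
```

```bash
python3 s.py
```

```text
11.15 TCP deck mm [26.3 -0.7 10.2] F deck [1.5 0.1 4.1] w 0.0128 ang err [ 0.0012 -0.0037  0.0031]
```

Call:
arm_command:
  increments:
    - {"rotation": [0, 0, 0], "offset": [0, -0.45, -0.25], "grip": 1}
    - {"rotation": [0, 0, 0], "offset": [0, 0, 0], "grip": 1}

```text
time: 11.35
position: [0.6118, -0.1269, 0.0717]
tool_rot: [-0.259, 0.966, -0.0, 0.0]
ft_force: [-0.2, -0.2, 5.2]
width: 0.0129
```

```bash
python3 s.py
```

```text
11.35 TCP deck mm [25.8 -0.7 10.3] F deck [2.4 0.2 4.6] w 0.0129 ang err [ 0.0013 -0.0037  0.0032]
```

Call:
arm_command:
  increments:
    - {"rotation": [0, 0, 0], "offset": [0, -0.45, -0.25], "grip": 1}
    - {"rotation": [0, 0, 0], "offset": [0, 0, 0], "grip": 1}

```text
time: 11.55
position: [0.6118, -0.1274, 0.0715]
tool_rot: [-0.259, 0.966, -0.0, 0.0]
ft_force: [0.0, -0.3, 4.4]
width: 0.0129
```

```bash
python3 s.py
```

```text
11.55 TCP deck mm [25.2 -0.8 10.3] F deck [ 1.9 -0.   4. ] w 0.0129 ang err [ 0.0011 -0.0036  0.0031]
```

Call:
arm_command:
  increments:
    - {"rotation": [0, 0, 0], "offset": [0, -0.45, -0.25], "grip": 1}
    - {"rotation": [0, 0, 0], "offset": [0, 0, 0], "grip": 1}

```text
time: 11.75
position: [0.6119, -0.1276, 0.0713]
tool_rot: [-0.259, 0.966, -0.0, 0.0]
ft_force: [0.8, 0.5, 5.4]
width: 0.013
```

```bash
python3 v.py b 0
```

```text
11.75 TCP deck mm [25.  -0.8 10.3] F deck [ 3.1 -0.8  4.5] w 0.013 ang err [ 0.0012 -0.004   0.0033]
top 1875 n [ 9.1e-03 -4.0e-04  1.0e+00] rect [27.6 -0.7] [227.   52.2] 89.99 X [ 1.7 52.1] Y [-100.3   97.8] Ztop 6.1
   rib [[19.4, -47.9, 28.1], [29.6, 20.9, 33.7], [34.7, 48.1, 37.0]]
   deck Z [-1.8  0.5  2.8]
   bar 254 X [-6.5 -2.5  0.9] Y [-114.6  111. ] Z 8.6
side 1467 n [-0.0064  0.0028  1.    ] rect [25.9 21. ] [ 48.7 160.7] 0.21 X [ 2.  49.6] Y [-48.3 100.5] Ztop 5.7
   rib [[17.6, -23.6, 30.4], [24.5, 19.7, 33.1], [31.8, 50.2, 38.1]]
   deck Z [-2.1 -0.2  1.7]
   bar 405 X [-6.4 -3.2  0.8] Y [-111.5  114.9] Z 8.3
```

Call:
arm_command:
  increments:
    - {"rotation": [0, 0, 0], "offset": [0, -0.45, -0.25], "grip": 1}
    - {"rotation": [0, 0, 0], "offset": [0, -0.45, -0.25], "grip": 1}
    - {"rotation": [0, 0, 0], "offset": [0, 0, 0], "grip": 1}

```text
time: 12.15
position: [0.6119, -0.1277, 0.0713]
tool_rot: [-0.26, 0.966, -0.0, 0.0]
ft_force: [-0.6, 1.1, 8.8]
width: 0.0124
```

```bash
python3 s.py
```

```text
12.15 TCP deck mm [24.9 -0.8 10.3] F deck [5.4 0.6 7.1] w 0.0124 ang err [ 0.0015 -0.0052  0.0037]
```

It's seated: a commanded 1 mm moved it only 0.1 mm. Opening partway and letting it settle.

Call:
arm_command:
  increments:
    - {"rotation": [0, 0, 0], "offset": [0, 0, 0], "grip": 0.7}
    - {"rotation": [0, 0, 0], "offset": [0, 0, 0], "grip": 0.66}
    - {"rotation": [0, 0, 0], "offset": [0, 0, 0], "grip": 0.66}
    - {"rotation": [0, 0, 0], "offset": [0, 0, 0], "grip": 0.66}
    - {"rotation": [0, 0, 0], "offset": [0, 0, 0], "grip": 0.66}

```text
time: 12.65
position: [0.6112, -0.129, 0.07]
tool_rot: [-0.259, 0.966, -0.001, -0.0]
ft_force: [-0.5, 0.3, 0.5]
width: 0.0287
```

```bash
python3 v.py c 0
```

```text
12.65 TCP deck mm [23.2 -0.1  9.8] F deck [0.5 0.5 0.3] w 0.0287 ang err [ 0.0023 -0.0034  0.0025]
top 1825 n [9.5e-03 3.0e-04 1.0e+00] rect [27.6 -0.8] [ 52.2 227.3] 0.0 X [ 1.9 52.2] Y [-99.6  97.8] Ztop 6.1
   rib [[19.9, -47.8, 28.0], [29.1, 19.6, 33.8], [34.4, 48.3, 37.4]]
   deck Z [-1.9  0.4  2.8]
   bar 262 X [-6.  -2.   0.8] Y [-114.3  111.7] Z 8.6
side 1489 n [2.0e-04 2.1e-03 1.0e+00] rect [25.9 22.3] [ 48.7 158.4] 0.01 X [ 1.8 49.5] Y [-37.3 100.5] Ztop 5.6
   rib [[17.4, -22.3, 29.8], [18.1, 19.2, 33.2], [31.1, 50.9, 35.3]]
   deck Z [-1.9 -0.2  1.6]
   bar 392 X [-6.5 -3.5  0.8] Y [-110.9  115. ] Z 8.2
```

Call:
arm_command:
  increments:
    - {"rotation": [0, 0, 0], "offset": [0, 0.7, 3], "grip": 0.66}
    - {"rotation": [0, 0, 0], "offset": [0, -2, 5], "grip": 0.66}
    - {"rotation": [0, 0, 0], "offset": [0, -5, 8.7], "grip": 0.66}
    - {"rotation": [0, 0, 0], "offset": [0, -7.5, 13], "grip": 0.66}
    - {"rotation": [0, 0, 0], "offset": [0, -12, 21], "grip": 0.66}
    - {"rotation": [0, 0, 0], "offset": [0, -15, 26], "grip": 0.66}
    - {"rotation": [0, 0, 0], "offset": [0, -15, 30], "grip": 0.66}
    - {"rotation": [0, 0, 0], "offset": [0, -15, 35], "grip": 0.66}
    - {"rotation": [0, 0, 0], "offset": [0, -15, 35], "grip": 0.66}
    - {"rotation": [0, 0, 0], "offset": [0, 0, 0], "grip": 0.66}

```text
time: 13.75
position: [0.6127, -0.2186, 0.2525]
tool_rot: [-0.256, 0.967, -0.001, 0.004]
ft_force: [0.1, 0.1, -0.4]
width: 0.029
```

```bash
python3 v.py d 0
```

```text
13.75 TCP deck mm [ 36.2  -2.  212.7] F deck [-0.2 -0.1 -0.4] w 0.029 ang err [-0.006   0.0021  0.0032]
top 1870 n [8.3e-03 3.0e-04 1.0e+00] rect [27.9 -2.5] [223.5  52.8] 89.99 X [ 1.9 52.1] Y [-99.9  97.6] Ztop 6.2
   rib [[19.6, -47.5, 28.3], [29.3, 0.2, 33.6], [34.7, 48.0, 37.1]]
   deck Z [-1.8  0.5  2.7]
   bar 300 X [-6.1 -2.2  0.9] Y [-113.9  112.7] Z 8.5
side 2433 n [-3.6e-03  6.0e-04  1.0e+00] rect [25.8  1. ] [201.3  48.5] 89.98 X [ 1.8 49.5] Y [-97.4 100.1] Ztop 5.6
   rib [[17.4, -47.3, 31.3], [29.7, -3.4, 33.5], [31.4, 50.7, 36.1]]
   deck Z [-2.  -0.2  1.7]
   bar 549 X [-6.5 -3.2  0.8] Y [-111.8  114.2] Z 8.3
```

View pics/side_d.png

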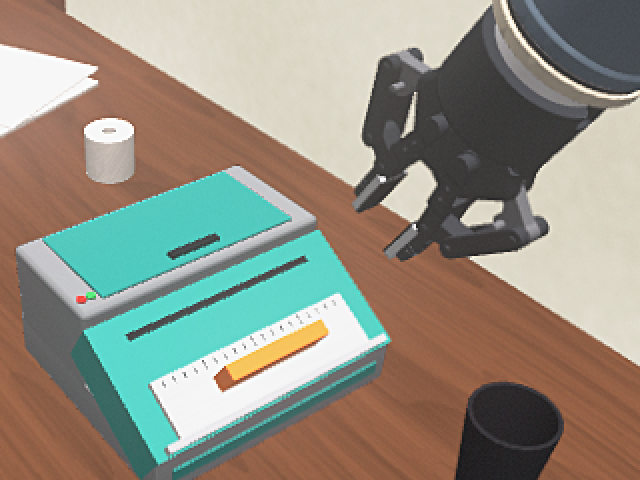

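View pics/top_d.png

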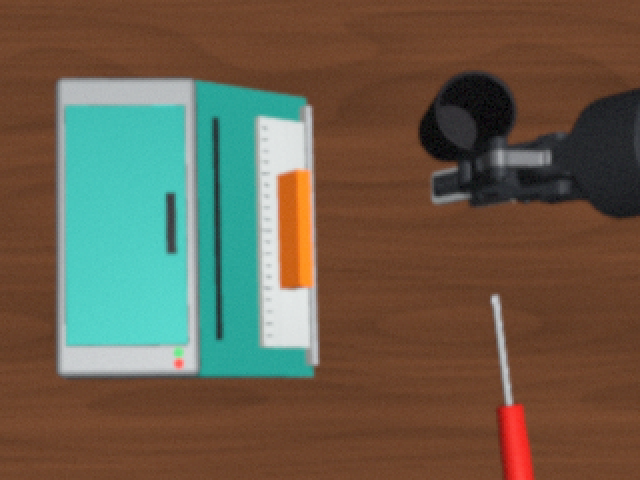

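The straightedge lies flat against the bar (side crop (165,440) to (385,345)), centred, with the gripper clear and the bystanders untouched. Handing in.

```bash
python3 -c "
from cell import robot
print(robot.close_job())"
```

```text
the job is handed in; nothing more can be done
None
```

The straightedge is lying flat on the teal deck with one long edge against the steel tear bar. I released it there and handed the job in at about 14 s. I picked it up by its orange grip, set it down under light contact (about 5 N), slid it down the slope until it stopped against the bar, then let go and backed off.

- **Flat:** both cameras put the top of the blade about 6 mm above the deck, which matches the blade's thickness. They show it parallel to the deck to within about 0.5°.
- **Flush:** no gap shows in either picture. The slide stalled against the bar, moving only about 0.1 mm of the last 1 mm commanded. The blade's upper edge measures 49.5 mm (side) and 52.1 mm (top) up the slope, against a nominal 50 mm.
- **Centred:** the blade's centre is within about 0.6 mm of the bar's centre in each camera. The two cameras' absolute positions along the bar differ by about 2.5 mm, which I put down to calibration error.
- **Other objects:** the arm never went near the paper roll, cup or screwdriver. In the last pictures the roll, the cup and the visible part of the screwdriver looked unmoved, though I did not re-measure them.

No check failed, and the gripper was clear of everything at hand-in.

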